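# Fold down the wax melter's jug shelf and park the pouring jug on it

### The job

Fold down the sprung shelf on the front of the wax melter, taking it past its dead point until it snaps over to its level stop, and press down on the shelf with about a kilogram's weight for a second to prove it is fully home; never force it. Then set the small steel pouring jug gently upright on the shelf, inside the lip, and let go, leaving the candle tin and the two bottles where they stand.

Things in the scene. Friction and masses are not known exactly. Their poses are not given: they have to be found in the camera images.
- melter: Fixed wax melter: steel box 300 mm deep, 420 wide, deck 210 mm above the bench, two lidded pots on it (knobs up to 252). Origin on the bench under the box's centre; its -x axis points out of the front panel (150 mm from the origin), y along the front. The front's +y half has a dial and a drain tap (out to 45 mm); the rest carries the folding shelf on two brackets
- shelf (a joint): Fold angle of the shelf, rad. 0 = folded up on its upper stop, 75 degrees above level; about 1.31 = down, level, on its lower stops. A tension spring holds it on either stop; dead point at about 0.58. Leaving the upper stop takes 6 to 7 N at the free edge, less and less until the dead point, then it snaps down by itself. The lower stops hardly give: go by the force felt, not by height
- shelf_hinge (a point): Middle of the shelf's hinge axis (along the melter's y), 30 mm in front of the panel, 108 mm above the bench. Frame turns with the shelf: -x runs along the tray from the hinge to the free edge, z is the normal of the tray's upper face (which looks at the panel while folded up), y along the hinge
- shelf_mid (a point): Middle of the tray's upper face, 68 mm from the hinge axis; frame as shelf_hinge. The tray is a 5 mm plate 200 mm long along the hinge, from 13 to 129 mm out from the hinge axis; a lip 9 mm high stands on the free edge and both ends, none on the hinge side (196 x 111 mm inside). At the -y end by the hinge an ear with the spring stands up 26 mm and 17 mm out sideways
- shelf_lip (a point): Middle of the top of the lip on the tray's free edge: 126.5 mm out from the hinge axis, 9 mm above the upper face; frame as shelf_hinge. Folded up it is about 233 mm above the bench, with about 50 mm between it and the panel, open from above, so that fingers can reach down behind the lip
- jug: Loose empty steel pouring jug, 80 mm high, 62 mm across at the foot and 66 mm at the rim, wall 3 mm, about 0.25 kg. Origin at the centre of its underside, z up. A thin loop handle (8 mm bar) stands out to 64 mm from the centre at +y, a small pouring lip at -y; the sides at +x and -x are clear
- candle_tin: Loose finished candle in a round tin, 76 mm across, 50 mm high, with a wooden stick across the top (ends 57 mm from the centre) and a wick. Origin at the centre of its underside. Not to be disturbed
- amber_bottle: Loose amber glass bottle with a black cap, 80 mm across, 190 mm high. Origin at the centre of its underside. Not to be disturbed
- pump_bottle: Loose amber pump bottle, 66 mm across, 172 mm high. Origin at the centre of its underside. Not to be disturbed
There are look-alikes about, which are no part of the job. Leave any red or yellow look-alike of the jug alone.

How it is judged:
By the outcome, as a careful person would: the job done as asked, in the order asked, and still so for the second after the job is handed in, with the robot touching nothing.
It also fails if it takes over 72 s, if anything falls off the work surface, if the arm or the gripper's body presses on something with over 40 N, if the wrist force passes 120 N, or if a joint passes its speed limit or range.

### The arm

A 6-joint arm with a two-finger parallel gripper is mounted at the origin on the work surface. World frame = base frame: x ahead of the robot, y to its left, z up, the work surface at z = 0. Lengths are in m, angles in rad, forces in N, time in s.
With the tool pointing down it reaches from about 0.35 to 0.95 m from the base axis. Payload 17.4 kg.
Tool frame: the origin (TCP) lies midway between the tips of the shut fingers; the grasp point (between the pads) lies r.tcp_to_grasp behind it (r.tcp_to_grasp is the distance from the TCP to the grasp point, in m); z points along the fingers, y is the line along which they close (so a half turn about z gives the same grasp; the last joint's range is limited). The gripper opens to 93 mm and grips with 3 to 60 N. Pads are 15 mm wide; open, the fingers measure 128 mm over their backs; the gripper's body (75 mm by 188 mm) begins 65 mm behind the grasp point.
Start: joints at [-0.038, 0.116, 1.442, -0, 1.584, -0.038], TCP at [0.675, -0, 0.219] pointing down, gripper open.
Joint ranges: [-2.83, 2.83], [-0.83, 2.19], [0.07, 2.5], [-1.14, 4.28], [0.01, 3], [-2.97, 2.97]. Speed limits (rad/s): [1.89, 1.89, 2.22, 3.14, 3.14, 3.14].

### API

Orientations are given as a rotation vector (axis times angle).
In Python, from workcell import r, cams, close_job, models gives the robot as it stands. The module is installed in compiled form; this text tells all that it offers.
- The arm moves only by the tool arm_command, never from a script. Its argument "motion" is a list of rows, each a list of 7 numbers: the turn, a rotation vector about the tool's x, y, z in rad, then the shift along the tool's x, y, z in m, then the closure, from 0 (fully open) to 1 (shut). In form: [[rx, ry, rz, x, y, z, gripper], ...]. A call has 1 to 20 rows; each row shifts and turns the commanded pose from where the row before left it, along the tool's axes as they then stand; what a row does not reach is not made up. A row lasts 1/8 s, in which the tool goes at most 62.5 mm and 10.7 degrees, less where a joint would pass 70% of its speed; a pose out of reach is approached as far as the arm can. A call is refused whole if a number of a shift passes 0.0625 or a number of a turn 0.188, either way. A call with a gripper value outside its range is refused whole. The fingers move at their own pace and stop on an object; "newtons" is the grip in N (left out, the last holds). Time passes only in rows, so rows that do not move let the fingers close. It gives the time, the measured TCP pose, the force, the opening and the grip force at its end, in the units of the state.
- r.sense(): the state, without advancing time (a new reading comes with each control period).
- cams.grab_frame(name): name is "scene" or "side" or "wrist"; returns a dict with "frame" (420x560x3 uint8, red, green, blue), "z_map" (420x560 float32, m along the optical axis (not along the pixel's ray), 0 where there is no reading), "camera_matrix" (3x3 intrinsics, pixels), "T" (4x4, takes a point from camera to world coordinates). Camera axes: x right, y down, z forward; pixel columns grow to the right and rows downward; lengths in m; the calibration is good to about 2 mm. A picture is of the moment at which its call begins.
- close_job(): hands the job in; it is judged then, once.
Trained networks look in the newest picture that a camera, given by its name, has taken for a name from the list of things; names that differ only in an ending like _2 or _b are one class to them, and where a whole thing is asked for, a point or a joint stands for the part that bears it (a point fixed in the world has none). Each returns a list of dicts, best first, with "confidence" (0 to 1); they miss things now and then, are a little off and sometimes report something else, mostly with a low value. They report only what shows in the picture. A call takes as long as a camera call. They do not tell look-alikes from the thing itself.
- models.recognise(camera, thing): "bbox" ([left, top, right, bottom] as shares, 0 to 1, of the picture: columns of its width, rows of its height, round what is visible of it).
- models.spot_point(camera, thing): "position" ([column, row] as shares, 0 to 1, of the picture: columns of its width, rows of its height: a listed point, or the origin of a listed thing).
The state is a dict: "clock": time; "joint_positions": joint angles; "joint_vel": joint speeds; "joint_efforts": joint torques, N m; "tcp_pos": TCP position; "eef_rot": TCP orientation; "contact_force": force on the tool from outside, world axes, zero at the start; "ft_torque": the same for the moment, N m; "opening": opening from 0.0 (shut) to 1.0 (fully open); "gripper_force": force on a finger pad.
Only numpy, scipy, OpenCV 4.12 (cv2) and the standard library are available. Lean on these libraries where they do the work, as an engineer would, in place of code of your own. Each camera call takes 0.05 s, during which the arm holds its last target. There are 200 camera calls.

## Working session

There is one attempt and no reset: what is moved stays moved. The work goes in short steps, Python scripts to look and compute and a tool call to move; the robot and the scene stay as the last step left them, time stands still between calls to the robot, and variables do not carry over. Pictures are saved under pics/ and viewed, at most 10 in all, crops included, and the job is handed in when it is done.

Besides the shell and the picture viewer there is one more tool, called after "Call:" by a JSON object that holds its "op" and its "data", one argument or row to a line. arm_command: Moves the arm, as the interface text tells. Its arguments: {"type":"object","properties":{"motion":{"type":"array"},"newtons":{"type":"number"}},"required":["motion"]}

```bash
mkdir -p pics; cat > h.py <<'E'
import numpy as np,cv2
from workcell import r,cams,close_job,models
from scipy.spatial.transform import Rotation as R
def grab(n,save=None):
    f=cams.grab_frame(n)
    if save: cv2.imwrite('pics/'+save,f['frame'][:,:,::-1])
    return f
def pt(f,u,v,z=None):
    K=f['camera_matrix'];d=f['z_map'][int(v),int(u)] if z is None else z
    p=np.array([(u-K[0,2])/K[0,0]*d,(v-K[1,2])/K[1,1]*d,d,1]);return (f['T']@p)[:3]
def cloud(f):
    K=f['camera_matrix'];d=f['z_map'];v,u=np.mgrid[:420,:560]
    P=np.stack([(u-K[0,2])/K[0,0]*d,(v-K[1,2])/K[1,1]*d,d],-1)
    return P@f['T'][:3,:3].T+f['T'][:3,3]
E
python3 - <<'E'
from h import *
np.set_printoptions(precision=3,suppress=True)
for c in ['scene','side']:
    f=grab(c,c+'0.png')
    print(c,f['T'][:3,3],f['T'][:3,2])
    for t in ['melter','shelf_hinge','shelf_mid','shelf_lip','jug','candle_tin','amber_bottle','pump_bottle']:
        for d in models.spot_point(c,t)[:4]:
            u,v=np.array(d['position'])*[560,420]
            if 0<=u<560 and 0<=v<420: print(t,round(d['confidence'],2),int(u),int(v),pt(f,u,v))
        if t=='jug': print([(np.round(d['confidence'],2),(np.array(d['bbox'])*[560,420,560,420]).astype(int)) for d in models.recognise(c,t)])
s=r.sense();print(s,r.tcp_to_grasp)
E
```

```text
scene [0.858 0.638 1.28 ] [-0.244 -0.479 -0.843]
shelf_hinge 0.85 304 303 [0.601 0.262 0.207]
shelf_mid 0.98 305 285 [0.858 0.638 1.28 ]
shelf_lip 0.6 306 270 [0.564 0.205 0.233]
jug 0.63 170 191 [ 0.735 -0.286  0.034]
[(np.float64(0.68), array([155, 165, 182, 199]))]
candle_tin 0.6 268 210 [ 0.516 -0.087  0.047]
amber_bottle 0.68 185 249 [ 0.772 -0.061  0.08 ]
side [0.347 0.673 0.979] [ 0.188 -0.623 -0.759]
shelf_hinge 0.7 244 289 [0.551 0.268 0.211]
shelf_hinge 0.69 248 270 [0.563 0.208 0.192]
shelf_mid 0.87 248 271 [0.564 0.21  0.19 ]
shelf_lip 0.96 247 259 [0.565 0.205 0.234]
jug 0.75 294 175 [ 0.579 -0.285  0.034]
jug 0.72 302 152 [ 0.588 -0.437  0.009]
[(np.float64(0.95), array([275, 152, 307, 182])), (np.float64(0.81), array([290, 127, 317, 158])), (np.float64(0.45), array([244, 140, 263, 164]))]
candle_tin 0.77 303 223 [ 0.498 -0.076  0.05 ]
amber_bottle 0.88 225 207 [ 0.742 -0.07   0.055]
pump_bottle 0.62 360 182 [ 0.358 -0.302  0.039]
{'clock': 1.0, 'joint_positions': array([-0.038,  0.116,  1.442,  0.   ,  1.584, -0.038]), 'joint_vel': array([-0.001,  0.001, -0.001, -0.001,  0.001, -0.   ]), 'joint_efforts': array([  0.003, -72.103, -62.275,   0.078,   0.019,   0.   ]), 'tcp_pos': array([ 0.675, -0.   ,  0.219]), 'eef_rot': array([2.221, 2.221, 0.   ]), 'contact_force': array([ 0.587, -0.87 , -0.002]), 'ft_torque': array([ 0.032,  0.009, -0.023]), 'gripper_force': 0.0, 'opening': 1.0011235471459388} 0.0188
```

View pics/scene0.png

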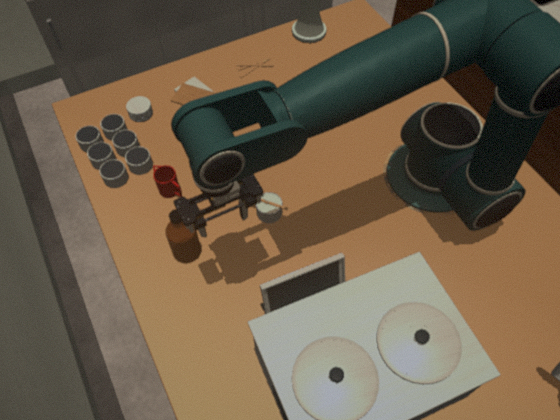

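View pics/side0.png

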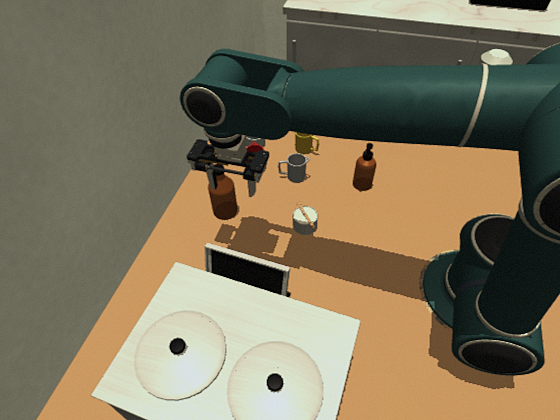

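The steel jug is at side (293,168), with its handle toward image left. The red jug at scene (166,181) and the yellow one at side (303,143) are look-alikes. The folded shelf spans side (205–290, 245–295). Next I fit the geometry.

```bash
python3 - <<'E'
from h import *
np.set_printoptions(precision=4,suppress=True)
for c in ['scene','side']:
    f=grab(c);P=cloud(f);ok=f['z_map']>0
    m=ok&(abs(P[...,2]-.21)<.005)&(P[...,1]>.2)
    m=cv2.morphologyEx(m.astype(np.uint8),cv2.MORPH_OPEN,np.ones((5,5)))>0
    (cx,cy),wh,a=cv2.minAreaRect(P[m][:,:2].astype(np.float32));print(c,'deck',cx,cy,wh,a,np.median(P[m][:,2]))
    box=cv2.boxPoints(((cx,cy),wh,a));print(box)
    # lip region
    m=ok&(P[...,2]>.226)&(P[...,2]<.242)&(P[...,1]<.3)&(P[...,1]>.12)&(P[...,0]>.4)&(P[...,0]<.75)
    q=P[m];print('lip',len(q),q.min(0),q.max(0)); print(cv2.minAreaRect(q[:,:2].astype(np.float32)), np.polyfit(q[:,0],q[:,1],1))
f=grab('side');P=cloud(f);u0,v0,u1,v1=260,140,315,195
H=cv2.cvtColor(f['frame'],cv2.COLOR_RGB2HSV)
m=np.zeros((420,560),bool);m[145:190,268:316]=1
m&=(P[...,2]>.004)&(f['z_map']>0)&(H[...,1]<110)
q=P[m];print('jug',len(q),q.min(0),q.max(0))
for z0 in (.005,.03,.06,.076):
    s=q[(q[:,2]>z0)&(q[:,2]<z0+.025)];print(z0,len(s),s.min(0),s.max(0))
t=q[q[:,2]>.077];print(cv2.minEnclosingCircle(t[:,:2].astype(np.float32)))
cv2.imwrite('pics/jug.png',cv2.resize(f['frame'][100:240,200:400,::-1],None,fx=4,fy=4))
E
```

```text
scene deck 0.5274002552032471 0.4110262393951416 (0.31206709146499634, 0.4324350953102112) 85.72928619384766 0.21140421953779698
[[0.3002 0.2715]
 [0.7314 0.2393]
 [0.7546 0.5505]
 [0.3234 0.5827]]
lip 541 [0.4695 0.1844 0.2261] [0.6739 0.2155 0.2407]
((0.5716058611869812, 0.19925838708877563), (0.01726466231048107, 0.20455272495746613), 85.62752532958984) [-0.0739  0.2415]
side deck 0.40187951922416687 0.3900163173675537 (0.7144197225570679, 0.31905364990234375) 2.157212734222412 0.212510753844728
[[0.0389 0.536 ]
 [0.0509 0.2172]
 [0.7648 0.244 ]
 [0.7528 0.5629]]
lip 495 [0.4697 0.1841 0.226 ] [0.6731 0.2139 0.24  ]
((0.5712770223617554, 0.19843696057796478), (0.01733621023595333, 0.20356100797653198), 86.1333236694336) [-0.0734  0.2411]
jug 545 [ 0.54   -0.3607  0.0041] [ 0.6388 -0.0285  0.3461]
0.005 110 [ 0.5509 -0.3607  0.0053] [ 0.6356 -0.2813  0.0299]
0.03 156 [ 0.5502 -0.3483  0.03  ] [ 0.6385 -0.2814  0.0548]
0.06 231 [ 0.54   -0.3511  0.06  ] [ 0.6388 -0.2812  0.0849]
0.076 77 [ 0.54   -0.3476  0.0761] [ 0.6263 -0.2825  0.0849]
((0.5848914980888367, -0.18807384371757507), 0.15971118211746216)
```

View pics/jug.png

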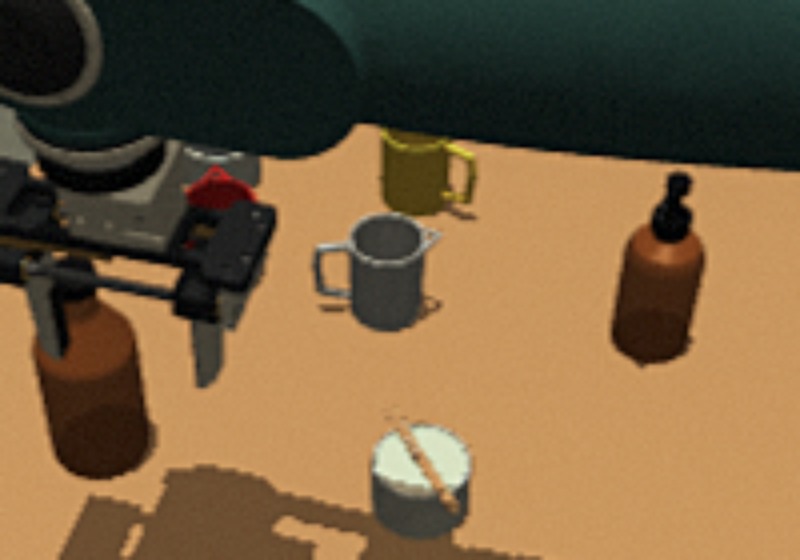

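The steel jug is at about (0.578,-0.315) with its handle toward world +x, clear of its neighbours. The lip middle is at (0.571,0.20) and the front is yawed -4.25°. Now I bring the shut fingers above the gap behind the lip.

Call:
{"op": "arm_command", "data": {
  "motion": [
    [0,0,0.074,0,0,-0.04,1],
    [0,0,0,0.02,-0.01,-0.03,1],
    [0,0,0,0.05,-0.028,0,1],
    [0,0,0,0.05,-0.028,0,1],
    [0,0,0,0.05,-0.028,0,1],
    [0,0,0,0.04,-0.02,0,1],
    [0,0,0,0.014,-0.007,0,1],
    [0,0,0,0,0,0,1],
    [0,0,0,0,0,0,1]
  ],
  "newtons": 20
}}

```text
clock: 2.28
tcp_pos: [0.5715, 0.2313, 0.2886]
eef_rot: [2.303, 2.136, -0.0]
contact_force: [0.2, -0.1, 0.7]
opening: 0.08
gripper_force: 0.0
```

```bash
python3 - <<'E'
from h import *
np.set_printoptions(precision=4,suppress=True)
f=grab('side','s1.png');grab('wrist','w1.png')
P=cloud(f);print(r.sense()['tcp_pos'],R.from_rotvec(r.sense()['eef_rot']).as_matrix())
a=cv2.imread('pics/s1.png')[170:330,150:350];b=cv2.imread('pics/w1.png')
cv2.imwrite('pics/c1.png',np.hstack([cv2.resize(a,(400,320)),cv2.resize(b,(400,320))]))
E
```

```text
[0.5715 0.2312 0.2885] [[ 0.0754  0.9972 -0.0001]
 [ 0.9972 -0.0754 -0.0002]
 [-0.0002 -0.0001 -1.    ]]
```

View pics/c1.png

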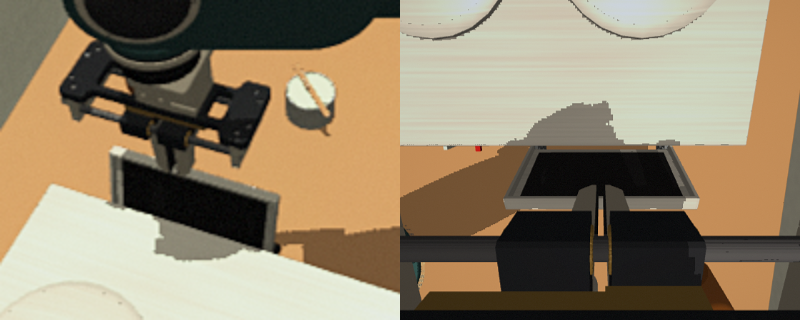

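Side view (left half): the shut fingers hang just behind the lip, above the gap. The wrist view (right half) shows the tray in front of them. I descend and begin to pull.

Call:
{"op": "arm_command", "data": {
  "motion": [
    [0,0,0,0,0,0.03,1],
    [0,0,0,0,0,0.02,1],
    [0,0,0,0,0,0.012,1],
    [0,0,0,0,0,0.012,1],
    [0,0,0,0,0,0,1]
  ]
}}

```text
clock: 3.0
tcp_pos: [0.5708, 0.2322, 0.214]
eef_rot: [-2.302, -2.137, 0.001]
contact_force: [-0.1, -0.4, 0.0]
opening: 0.004
gripper_force: 0.0
```

Call:
{"op": "arm_command", "data": {
  "motion": [
    [0,0,0,-0.004,0,0,1],
    [0,0,0,-0.004,0,0,1],
    [0,0,0,-0.004,0,0,1],
    [0,0,0,-0.004,0,0,1],
    [0,0,0,0,0,0,1]
  ]
}}

```text
clock: 3.62
tcp_pos: [0.5698, 0.2161, 0.2148]
eef_rot: [2.302, 2.137, 0.0]
contact_force: [0.8, 0.8, 0.1]
opening: 0.004
gripper_force: 0.0
```

Call:
{"op": "arm_command", "data": {
  "motion": [
    [0,0,0,-0.004,0,0,1],
    [0,0,0,-0.004,0,0,1],
    [0,0,0,-0.004,0,0.001,1],
    [0,0,0,-0.004,0,0.001,1],
    [0,0,0,0,0,0,1]
  ]
}}

```text
clock: 4.25
tcp_pos: [0.5684, 0.2008, 0.212]
eef_rot: [-2.301, -2.137, -0.0]
contact_force: [1.0, 6.5, -5.2]
opening: 0.008
gripper_force: 3.1
```

Call:
{"op": "arm_command", "data": {
  "motion": [
    [0,0,0,-0.005,0,0.002,1],
    [0,0,0,-0.005,0,0.002,1],
    [0,0,0,-0.005,0,0.002,1],
    [0,0,0,-0.005,0,0.002,1],
    [0,0,0,0,0,0,1]
  ]
}}

```text
clock: 4.88
tcp_pos: [0.5669, 0.1806, 0.2042]
eef_rot: [-2.301, -2.137, 0.0]
contact_force: [0.3, 4.8, -3.9]
opening: 0.003
gripper_force: 2.5
```

Call:
{"op": "arm_command", "data": {
  "motion": [
    [0,0,0,-0.005,0,0.003,1],
    [0,0,0,-0.005,0,0.004,1],
    [0,0,0,-0.005,0,0.004,1],
    [0,0,0,-0.005,0,0.004,1],
    [0,0,0,-0.005,0,0.004,1],
    [0,0,0,0,0,0,1]
  ]
}}

```text
clock: 5.62
tcp_pos: [0.5651, 0.155, 0.1853]
eef_rot: [2.303, 2.137, -0.001]
contact_force: [-0.5, 1.2, -0.5]
opening: 0.01
gripper_force: 0.0
```

Call:
{"op": "arm_command", "data": {
  "motion": [
    [0,0,0,-0.004,0,0.005,1],
    [0,0,0,-0.004,0,0.005,1],
    [0,0,0,-0.004,0,0.005,1],
    [0,0,0,0,0,0,1]
  ]
}}

```text
clock: 6.12
tcp_pos: [0.5641, 0.1433, 0.1701]
eef_rot: [-2.302, -2.137, 0.001]
contact_force: [0.3, 0.3, -1.2]
opening: 0.008
gripper_force: 0.0
```

```bash
python3 - <<'E'
from h import *
for c in ['scene','side']:
    f=grab(c);P=cloud(f)
    m=(f['z_map']>0)&(P[...,1]<.25)&(P[...,1]>.06)&(P[...,0]>.45)&(P[...,0]<.70)&(P[...,2]>.02)&(P[...,2]<.17)
    q=P[m];print(c,len(q),np.percentile(q,[2,50,98],axis=0).round(3).tolist())
E
```

```text
scene 3374 [[0.471, 0.1, 0.105], [0.576, 0.161, 0.11], [0.67, 0.213, 0.12]]
side 2749 [[0.469, 0.097, 0.108], [0.563, 0.149, 0.111], [0.667, 0.198, 0.121]]
```

The shelf has snapped down, with its face at z≈0.109. Now I press it near 80 mm out.

Call:
{"op": "arm_command", "data": {
  "motion": [
    [0,0,0,0,0,0.025,1],
    [0,0,0,0,0,0.02,1],
    [0,0,0,0,0,0.009,1],
    [0,0,0,0,0,0.003,1],
    [0,0,0,0,0,0.002,1],
    [0,0,0,0,0,0,1]
  ]
}}

```text
clock: 6.98
tcp_pos: [0.5645, 0.1436, 0.1121]
eef_rot: [2.302, 2.138, 0.001]
contact_force: [0.1, 0.2, -0.0]
opening: 0.004
gripper_force: 0.0
```

Call:
{"op": "arm_command", "data": {
  "motion": [
    [0,0,0,0,0,0.001,1],
    [0,0,0,0,0,0.001,1],
    [0,0,0,0,0,0,1]
  ]
}}

```text
clock: 7.35
tcp_pos: [0.5645, 0.1436, 0.1101]
eef_rot: [2.302, 2.138, 0.001]
contact_force: [-0.7, -0.5, 4.0]
opening: 0.007
gripper_force: 2.4
```

Call:
{"op": "arm_command", "data": {
  "motion": [
    [0,0,0,0,0,0.0005,1],
    [0,0,0,0,0,0,1]
  ]
}}

```text
clock: 7.6
tcp_pos: [0.5645, 0.1436, 0.1101]
eef_rot: [2.302, 2.137, 0.001]
contact_force: [-4.7, -0.6, 9.5]
opening: 0.005
gripper_force: 4.8
```

Call:
{"op": "arm_command", "data": {
  "motion": [
    [0,0,0,0,0,0.0001,1],
    [0,0,0,0,0,0,1],
    [0,0,0,0,0,0,1],
    [0,0,0,0,0,0,1],
    [0,0,0,0,0,0,1]
  ]
}}

```text
clock: 8.22
tcp_pos: [0.5645, 0.1436, 0.1101]
eef_rot: [2.302, 2.138, 0.001]
contact_force: [-5.5, -0.8, 10.5]
opening: 0.01
gripper_force: 5.2
```

Call:
{"op": "arm_command", "data": {
  "motion": [
    [0,0,0,0,0,0,1],
    [0,0,0,0,0,0,1],
    [0,0,0,0,0,0,1],
    [0,0,0,0,0,0,1],
    [0,0,0,0,0,0,1],
    [0,0,0,0,0,0,1]
  ]
}}

```text
clock: 8.98
tcp_pos: [0.5645, 0.1436, 0.1101]
eef_rot: [2.302, 2.138, 0.001]
contact_force: [-4.6, -0.4, 10.5]
opening: 0.009
gripper_force: 5.2
```

Call:
{"op": "arm_command", "data": {
  "motion": [
    [0,0,0,0,0,-0.03,1],
    [0,0,0,0,0,-0.05,1],
    [0,0,0,0,0,-0.05,1],
    [0,0,0,0,0,-0.05,0.5],
    [0,0,0,-0.05,0.0053,0,0],
    [0,0,0,-0.05,0.0053,0,0],
    [0,0,0,-0.05,0.0053,0,0],
    [0,0,0,-0.05,0.0053,0,0],
    [0,0,0,-0.05,0.0053,0,0],
    [0,0,0,-0.05,0.0053,0,0],
    [0,0,0,-0.05,0.0053,0,0],
    [0,0,0,-0.05,0.0053,0,0],
    [0,0,0,-0.02,0.0053,0,0],
    [0,0,0,0,0,0,0]
  ]
}}

```text
clock: 10.72
tcp_pos: [0.5809, -0.2795, 0.2884]
eef_rot: [-2.303, -2.136, 0.0]
contact_force: [0.0, -0.3, -0.5]
opening: 0.999
gripper_force: 0.0
```

```bash
python3 - <<'E'
from h import *
np.set_printoptions(precision=4,suppress=True)
f=grab('wrist','w2.png');P=cloud(f);H=cv2.cvtColor(f['frame'],cv2.COLOR_RGB2HSV)
s=r.sense();print(s['tcp_pos'])
for d in models.spot_point('wrist','jug'):
    u,v=np.array(d['position'])*[560,420]; print('spot',d['confidence'],u,v)
for d in models.recognise('wrist','jug'): print(d['confidence'],np.array(d['bbox'])*[560,420,560,420])
m=(f['z_map']>0)&(P[...,2]>.068)&(P[...,2]<.09)&(abs(P[...,0]-.585)<.09)&(abs(P[...,1]+.315)<.08)
q=P[m][:,:2];print(len(q),q.min(0),q.max(0))
# circle fit robust: rim ring
from scipy.optimize import least_squares
k=least_squares(lambda c:np.hypot(*(q-c).T)-.0315,[.578,-.315],loss='soft_l1',f_scale=.002).x
rr=np.hypot(*(q-k).T);far=q[rr>.045];print('centre',k,np.percentile(rr,[10,50,90]),'handle',far.mean(0)-k,len(far))
E
```

```text
[ 0.581  -0.2785  0.2887]
spot 0.81 294.672 289.002
spot 0.79 389.312 194.502
spot 0.66 279.496 194.796
0.95 [251.776 272.118 317.016 313.488]
0.81 [364.112 155.988 433.328 242.382]
0.75 [247.296 175.686 330.904 239.904]
889 [ 0.5378 -0.3473] [ 0.6374 -0.2821]
centre [ 0.5805 -0.3137] [0.0299 0.0315 0.0436] handle [0.0496 0.0149] 75
```

View pics/w2.png

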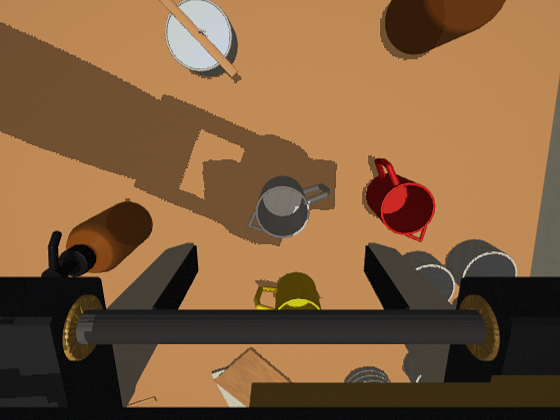

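Wrist view: the grey jug's rim is at (284,207), its handle points right and slightly up to (325,190), and its spout is at lower left. Red is at (407,205) and yellow at (290,292). I turn to pinch across the clear sides.

Call:
{"op": "arm_command", "data": {
  "motion": [
    [0,0,0,-0.035,0.002,0,0],
    [0,0,0.172,0,0,0,0],
    [0,0,0.172,0,0,0,0],
    [0,0,0.172,0,0,0,0],
    [0,0,0.172,0,0,0,0],
    [0,0,0.172,0,0,0,0],
    [0,0,0.172,0,0,0,0],
    [0,0,0.172,0,0,0,0],
    [0,0,0,0,0,0,0]
  ]
}}

```text
clock: 12.0
tcp_pos: [0.5805, -0.3127, 0.2894]
eef_rot: [3.107, 0.462, 0.001]
contact_force: [-0.5, 0.1, -0.9]
opening: 1.001
gripper_force: 0.0
```

```bash
python3 - <<'E'
from h import *
np.set_printoptions(precision=4,suppress=True)
from scipy.optimize import least_squares
s=r.sense();M=R.from_rotvec(s['eef_rot']).as_matrix();print(s['tcp_pos'],M[:,1])
for c in ['wrist','side']:
    f=grab(c);P=cloud(f)
    m=(f['z_map']>0)&(P[...,2]>.072)&(P[...,2]<.088)&(abs(P[...,0]-.585)<.07)&(abs(P[...,1]+.315)<.05)
    q=P[m][:,:2]
    if len(q)<20: print(c,len(q));continue
    k=least_squares(lambda c:np.hypot(*(q-c).T)-.0315,[.578,-.315],loss='soft_l1',f_scale=.002).x
    far=q[np.hypot(*(q-k).T)>.045]
    print(c,len(q),k,far.mean(0)-k,'tool xy err',M[:2,:2].T@(k-s['tcp_pos'][:2]))
E
```

```text
[ 0.5805 -0.3127  0.2894] [ 0.2908 -0.9568  0.0002]
wrist 764 [ 0.5813 -0.3146] [0.0475 0.0144] tool xy err [0.0002 0.0021]
side 124 [ 0.5822 -0.3152] [0.0481 0.0165] tool xy err [0.0009 0.003 ]
```

Centred to within 2 mm. I go down 0.255 m to TCP z≈0.034.

Call:
{"op": "arm_command", "data": {
  "motion": [
    [0,0,0,0,0.002,0.05,0],
    [0,0,0,0,0,0.05,0],
    [0,0,0,0,0,0.05,0],
    [0,0,0,0,0,0.04,0],
    [0,0,0,0,0,0.035,0],
    [0,0,0,0,0,0.03,0],
    [0,0,0,0,0,0,0]
  ]
}}

```text
clock: 12.98
tcp_pos: [0.5798, -0.3148, 0.0319]
eef_rot: [-3.105, -0.463, 0.005]
contact_force: [0.4, -0.0, 0.4]
opening: 1.0
gripper_force: 0.0
```

Call:
{"op": "arm_command", "data": {
  "motion": [
    [0,0,0,0,0,0,0.15],
    [0,0,0,0,0,0,0.2],
    [0,0,0,0,0,0,0.3],
    [0,0,0,0,0,0,0.5],
    [0,0,0,0,0,0,0.6],
    [0,0,0,0,0,0,0.6],
    [0,0,0,0,0,0,0.6]
  ],
  "newtons": 20
}}

```text
clock: 13.85
tcp_pos: [0.5811, -0.3159, 0.0348]
eef_rot: [3.108, 0.458, 0.001]
contact_force: [-1.1, 2.9, 6.3]
opening: 0.686
gripper_force: 20.0
```

Call:
{"op": "arm_command", "data": {
  "motion": [
    [0,0,0,0,0,-0.02,0.6],
    [0,0,0,0,0,-0.04,0.6],
    [0,0,0,0,0,-0.04,0.6],
    [0,0,0,0,0,-0.04,0.6],
    [0,0,0,0,0,-0.03,0.6],
    [0,0,-0.1,0,0,0,0.6],
    [0,0,-0.15,0,0,0,0.6],
    [0,0,-0.15,0,0,0,0.6],
    [0,0,-0.15,0,0,0,0.6],
    [0,0,-0.15,0,0,0,0.6],
    [0,0,-0.15,0,0,0,0.6],
    [0,0,-0.15,0,0,0,0.6],
    [0,0,-0.15,0,0,0,0.6],
    [0,0,-0.054,0,0,0,0.6],
    [0,0,0,0,0,0,0.6]
  ]
}}

```text
clock: 15.72
tcp_pos: [0.5807, -0.3157, 0.2049]
eef_rot: [2.302, 2.137, 0.0]
contact_force: [-0.3, 0.0, -3.5]
opening: 0.687
gripper_force: 20.0
```

Call:
{"op": "arm_command", "data": {
  "motion": [
    [0,0,0,0.02,-0.002,0,0.6],
    [0,0,0,0.035,-0.004,0,0.6],
    [0,0,0,0.04,-0.004,0,0.6],
    [0,0,0,0.04,-0.004,0,0.6],
    [0,0,0,0.04,-0.004,0,0.6],
    [0,0,0,0.04,-0.004,0,0.6],
    [0,0,0,0.04,-0.004,0,0.6],
    [0,0,0,0.04,-0.004,0,0.6],
    [0,0,0,0.04,-0.004,0,0.6],
    [0,0,0,0.04,-0.004,0,0.6],
    [0,0,0,0.035,-0.004,0,0.6],
    [0,0,0,0.03,-0.004,0,0.6],
    [0,0,0,0.02,-0.002,0,0.6],
    [0,0,0,0.009,0,0,0.6],
    [0,0,0,0,0,0,0.6]
  ]
}}

```text
clock: 17.6
tcp_pos: [0.5676, 0.1555, 0.204]
eef_rot: [2.302, 2.138, -0.0]
contact_force: [-0.1, -0.0, -2.8]
opening: 0.688
gripper_force: 20.0
```

```bash
python3 - <<'E'
from h import *
np.set_printoptions(precision=4,suppress=True)
s=r.sense();print(s['tcp_pos'],s['contact_force'],s['gripper_force'])
f=grab('side','s3.png');P=cloud(f)
cv2.imwrite('pics/c3.png',cv2.resize(f['frame'][130:340,130:410,::-1],None,fx=2.5,fy=2.5))
m=(f['z_map']>0)&(abs(P[...,2]-.11)<.004)&(abs(P[...,0]-.57)<.09)&(P[...,1]<.2)&(P[...,1]>.11);print(np.median(P[m],0))
m=(f['z_map']>0)&(abs(P[...,2]-.119)<.006)&(abs(P[...,0]-.57)<.08)&(P[...,1]<.11)&(P[...,1]>.08);print('lip',np.median(P[m],0))
m=(f['z_map']>0)&(P[...,2]>.15)&(P[...,2]<.22)&(abs(P[...,0]-.57)<.1)&(P[...,1]>.11)&(P[...,1]<.23)
q=P[m]
if len(q): print(np.percentile(q,[1,50,99],axis=0))
E
```

```text
[0.5676 0.1555 0.204 ] [-0.1159 -0.0379 -2.7899] 19.999708235263824
[0.5515 0.1615 0.1109]
lip [0.5212 0.1054 0.1175]
[[0.5259 0.1236 0.1716]
 [0.5698 0.1679 0.1985]
 [0.6093 0.2151 0.2199]]
```

View pics/c3.png

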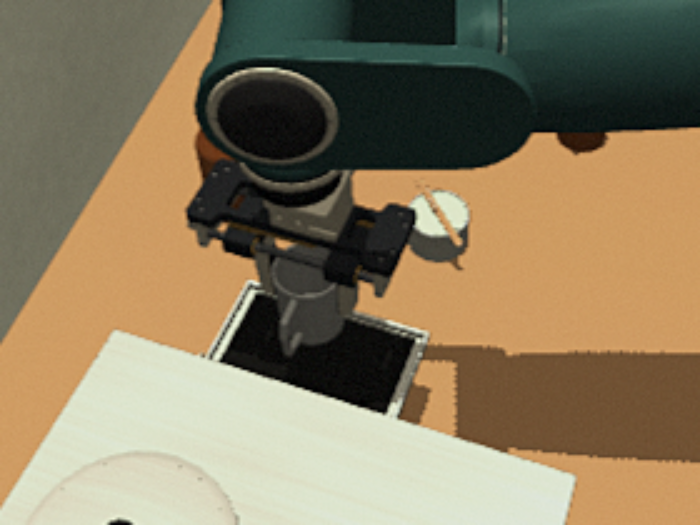

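The crop shows the shelf level and the upright jug held above its middle, with the handle toward the panel. I lower it now.

Call:
{"op": "arm_command", "data": {
  "motion": [
    [0,0,0,0,0,0.02,0.6],
    [0,0,0,0,0,0.02,0.6],
    [0,0,0,0,0,0.01,0.6],
    [0,0,0,0,0,0.004,0.6],
    [0,0,0,0,0,0.002,0.6],
    [0,0,0,0,0,0,0.6]
  ]
}}

```text
clock: 18.4
tcp_pos: [0.5678, 0.1556, 0.1485]
eef_rot: [2.302, 2.138, 0.001]
contact_force: [-1.2, 0.3, -3.5]
opening: 0.684
gripper_force: 20.0
```

Call:
{"op": "arm_command", "data": {
  "motion": [
    [0,0,0,0,0,0.001,0.6],
    [0,0,0,0,0,0.001,0.6],
    [0,0,0,0,0,0,0.6]
  ]
}}

```text
clock: 18.77
tcp_pos: [0.5676, 0.1555, 0.146]
eef_rot: [2.302, 2.138, 0.0]
contact_force: [0.6, -0.2, -2.5]
opening: 0.684
gripper_force: 20.0
```

Call:
{"op": "arm_command", "data": {
  "motion": [
    [0,0,0,0,0,0.001,0.6],
    [0,0,0,0,0,0,0.6]
  ]
}}

```text
clock: 19.02
tcp_pos: [0.5676, 0.1555, 0.1449]
eef_rot: [-2.302, -2.138, 0.0]
contact_force: [-0.2, 0.1, -3.8]
opening: 0.685
gripper_force: 20.0
```

Call:
{"op": "arm_command", "data": {
  "motion": [
    [0,0,0,0,0,0.0005,0.6],
    [0,0,0,0,0,0,0.6]
  ]
}}

```text
clock: 19.27
tcp_pos: [0.5677, 0.1555, 0.1447]
eef_rot: [2.302, 2.138, 0.0]
contact_force: [-0.7, -0.1, -0.6]
opening: 0.688
gripper_force: 20.0
```

Call:
{"op": "arm_command", "data": {
  "motion": [
    [0,0,0,0,0,0.0003,0.6],
    [0,0,0,0,0,0,0.6]
  ]
}}

```text
clock: 19.52
tcp_pos: [0.5677, 0.1555, 0.1447]
eef_rot: [2.302, 2.138, 0.0]
contact_force: [-3.6, -1.6, 4.9]
opening: 0.686
gripper_force: 20.0
```

Call:
{"op": "arm_command", "data": {
  "motion": [
    [0,0,0,0,0,0,0.28],
    [0,0,0,0,0,0,0.2],
    [0,0,0,0,0,0,0.1],
    [0,0,0,0,0,0,0],
    [0,0,0,0,0,0,0],
    [0,0,0,0,0,0,0]
  ],
  "newtons": 5
}}

```text
clock: 20.27
tcp_pos: [0.5676, 0.1555, 0.1443]
eef_rot: [2.302, 2.138, 0.0]
contact_force: [0.3, -0.2, -0.3]
opening: 0.996
gripper_force: 0.0
```

Call:
{"op": "arm_command", "data": {
  "motion": [
    [0,0,0,0,0,-0.02,0],
    [0,0,0,0,0,-0.04,0],
    [0,0,0,0,0,-0.05,0],
    [0,0,0,0,0,-0.05,0],
    [0,0,0,-0.05,0,0,0],
    [0,0,0,-0.05,0,0,0],
    [0,0,0,-0.05,0,0,0],
    [0,0,0,0,0,0,0],
    [0,0,0,0,0,0,0]
  ]
}}

```text
clock: 21.4
tcp_pos: [0.5566, 0.0062, 0.3053]
eef_rot: [2.302, 2.137, 0.001]
contact_force: [0.5, -0.0, -0.1]
opening: 1.0
gripper_force: 0.0
```

```bash
python3 - <<'E'
from h import *
f=grab('side');cv2.imwrite('pics/c4.png',cv2.resize(f['frame'][130:340,130:410,::-1],None,fx=2.5,fy=2.5))
P=cloud(f);m=(f['z_map']>0)&(P[...,2]>.178)&(P[...,2]<.198)&(abs(P[...,0]-.57)<.09)&(P[...,1]>.1)&(P[...,1]<.23)
q=P[m];print(np.percentile(q,[1,50,99],axis=0).round(3),r.sense()['contact_force'])
E
```

```text
[[0.536 0.114 0.178]
 [0.57  0.155 0.187]
 [0.6   0.212 0.194]] [ 0.95329463 -0.31436211 -0.93742712]
```

View pics/c4.png

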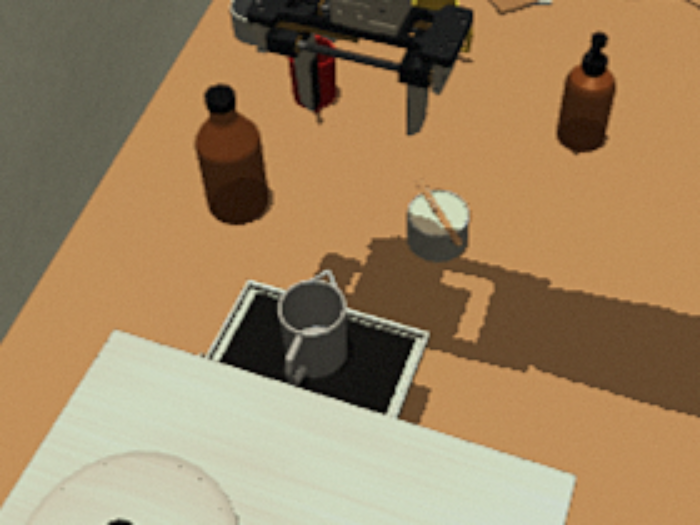

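The jug stands upright inside the lip at crop (313,330). The tin and bottles are unmoved and the gripper is clear, so I hand in.

```bash
python3 -c "
from workcell import close_job
print(close_job())"
```

```text
the job is handed in; nothing more can be done
None
```

The shelf is folded down on its level stop and was pressed with about 10 N for over a second, the steel jug stands upright inside the lip, the tin and both bottles look undisturbed, and the job is handed in at about 21 s on the robot's clock.

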